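# Shim the rocking stereo microscope

## Robot

A 7-joint arm with a two-finger parallel gripper is mounted at the origin on the work surface. World frame = base frame: x ahead of the robot, y to its left, z up, the work surface at z = 0. Lengths are in m, angles in rad, forces in N, time in s.
With the tool pointing down it reaches from about 0.4 to 0.85 m from the base axis. Payload 10.4 kg.
Tool frame: the origin (TCP) lies at the very end of the fingers, on their centre line; the grasp point (between the pads) lies manip.hold_point_z behind it (manip.hold_point_z is the distance from the TCP to the grasp point, in m); z points along the fingers, y is the direction in which the jaws open and shut (so a half turn about z gives the same grasp; the last joint's range is limited). The gripper opens to 85 mm and grips with 20 to 120 N. Pads are 22 mm wide; open, the fingers measure 114 mm over their backs; the gripper's body (76 mm by 85 mm) begins 54 mm behind the grasp point. The pads swing forward as they close: fully open they stand 13 mm farther back than shut.
Start: joints at [-0.023, 0.332, -0.065, 1.46, 0.022, 1.35, -0.088], TCP at [0.625, 0, 0.231] pointing down, gripper open.
Joint ranges: [-2.6, 2.6], [-0.5, 2.12], [-1.47, 1.34], [0.16, 2.42], [-1.27, 4.41], [0.06, 2.06], [-2.6, 2.6]. Speed limits (rad/s): [2.22, 2.22, 2.79, 2.79, 3.14, 3.14, 3.14].

## Interface

Orientations are given as a unit quaternion [x, y, z, w].
In Python, from workcell import manip gives the robot as it stands.
- The arm moves only by the tool jog_arm, never from a script. Its arguments are lists of equal length, an entry for each row: "translation": the shift along the world's x, y, z in mm, a list of three; "turn": the turn about the world's z in degrees. In form: {"translation": [[x, y, z], ...], "turn": [turn, ...]}. A call has 1 to 12 rows; each row is the pose to reach, as a shift and turn from the pose measured when the call began; what a row does not reach only later rows make up. A row lasts 1/12 s, in which the tool goes at most 41.7 mm and 7.16 degrees, less where a joint would pass 70% of its speed; a pose out of reach is approached as far as the arm can. A call with a gripper value outside its range is refused whole. "grip" is the finger opening in mm, from 0 to 85.4, set as the call begins (left out, the last holds). The fingers move at their own pace and stop on an object; "grip_force" is the grip in N (left out, the last holds). Time passes only in rows, so rows that repeat a pose let the fingers close. It gives the time, the measured TCP pose, the force and the opening at its end, in the units of the state.
- manip.get_obs(): the state, without advancing time (a new reading comes with each control period).
- manip.camera(name): name is "scene" or "side" or "wrist"; returns a dict with "frame" (384x512x3 uint8, red, green, blue), "mtx" (3x3 intrinsics, pixels), "k1" (the pictures are not rectified: a ray, as slopes to the right and down, at radius r is drawn at 1 + k1 r^2 times it, then the intrinsics apply), "pose" (4x4, takes a point from camera to world coordinates). Camera axes: x right, y down, z forward; pixel columns grow to the right and rows downward; lengths in m; the calibration is good to about 2 mm. A picture is of the moment at which its call begins. There is no depth.
- manip.hand_in(): hands the job in, once; it reports no verdict.
Trained networks look in a picture, given as the dict that the camera call returned (one of the last four; its "shot" number tells which), for a name from the list of things; names that differ only in an ending like _2 or _b are one class to them, and where a whole thing is asked for, a point or a joint stands for the part that bears it (a point fixed in the world has none). Each returns a list of dicts, best first, with "confidence" (0 to 1); they miss things now and then, are a little off and sometimes report something else, mostly with a low value. They report only what shows in the picture. A call takes as long as a camera call. They do not tell look-alikes from the thing itself.
- manip.outline_of(picture, label): "mask" (384x512 bool, what is visible of it) and "extent" ([left, top, right, bottom] in pixels, round what is visible of it).
- manip.pinpoint(picture, label): "at" ([column, row] in pixels: a listed point, or the origin of a listed thing).
The state is a dict: "clock": time; "joint_pos": joint angles; "joint_velocities": joint speeds; "tau": joint torques, N m; "position": TCP position; "ee_rot": TCP orientation; "ft_force": force on the tool from outside, world axes, zero at the start; "torque": the same for the moment, N m; "grip_width": opening from 0.0 (shut) to 1.0 (fully open).
Only numpy, scipy, OpenCV 4.12 (cv2) and the standard library are available. Lean on these libraries where they do the work, as an engineer would, in place of code of your own. Each camera call takes 0.05 s, during which the arm holds its last target. There are 200 camera calls.

## Task

The stereo microscope rocks on the bench because its front foot on the robot's side has lost its rubber pad. With the fingertips push the black levelling wedge, thin end first, under that bare foot until it is snug and the microscope stands on all four feet, not so far that another foot is jacked off the bench. Then press down with a fingertip on the base above that foot to check that it no longer rocks, and draw clear: never pick up or carry the wedge, and do not shove the microscope or disturb the other things.

Things in the scene. Friction and masses are not known exactly. Their poses are not given: they have to be found in the camera images.
- microscope: stereo microscope, about 5 kg, loose on the bench. White flat base 300 (x) x 260 (y) x 30 mm, underside 14 mm and top 44 mm above the bench. Origin on the bench under the middle of the base. Its -x side is the front (the eyepieces lean over it), which faces the robot's right, roughly world -y; its +y side faces the robot. Unshimmed, about 3 N down on the bare-foot corner rocks it
- head (a point): middle of the microscope's head, 259 mm above the bench, 30 mm in front of the base's middle. Head and eyepieces stay within 65 mm either side of the base's middle line, 150 to 345 mm above the bench and at least 30 mm behind the base's front edge; the base top near its corners is bare
- bare_foot: the front foot on the robot's side: a bare steel stud, 20 mm diameter, 8 mm high, under the base. Origin at the centre of its flat underside, which hangs about 5 mm above the bench; 28 mm in from the front edge and 28 mm in from the robot-side edge of the base. Axes as the microscope's
- corner_top (a point): point on the top face of the base straight above the bare foot, 44 mm above the bench: the place to press
- foot_fr: the other front foot (far from the robot): rubber pad 24 mm diameter, 14 mm high, 204 mm from the bare foot along the microscope's -y; origin at the centre of its underside. It carries about 20 N, yields 0.5 mm at that, and is the first foot to leave the bench if the wedge is driven too far
- wedge: black plastic levelling wedge, loose, 50 g, flat on the bench. 80 long (x) x 40 wide (y); the top slopes evenly from 14 mm at the heel face (x = -40 mm) to 2 mm at the thin end (x = +40 mm). Origin at the middle of its underside; +x points roughly to the microscope. Touches the stud with the thin end 21 mm past its near edge, best at 24 to 30 mm, where pushing takes 5 to 15 N; friction holds it
- wedge_mid (a point): point in the wedge 4 mm above the middle of its underside
- slide_mailer: flat black closed slide case, 80 (x) x 30 (y) x 12 mm, even in height (not a wedge), lying in front of the base to the other side of the bare foot. Origin at the middle of its underside. Leave alone
- petri_stack: stack of three clear Petri dishes, 92 mm diameter, 48 mm high, origin under its middle. Leave alone
- specimen_jar: clear jar with white cap, 58 mm diameter, 70 mm high, origin under its middle. Leave alone
- slide_box: grey and white slide box 101 x 91 x 37 mm, origin under its middle. Leave alone
- beaker: glass beaker 68 mm diameter, 90 mm high, origin under its middle. Leave alone
- wash_bottle: white bottle 72 mm diameter, 158 mm high, origin under its middle. Leave alone
- forceps: steel forceps lying flat, 125 mm long along x, 8 mm high. Leave alone
There are look-alikes about, which are no part of the job. What is shaped like the wedge but blue or turquoise is not meant.

How it is judged:
On the way, in this order (a step that is already met when the one before it is completed fails the run):
1. the wedge is snug under the bare foot and the other front foot still bears on the bench (contact force between bare_foot and wedge above 1 N and contact force between foot_fr and anything else above 0.5 N), for 0.2 s.
2. a fingertip presses down on the base above that foot and the microscope does not rock (contact force between the fingers and microscope above 3 N and horizontal distance between the grasp point and corner_top below 0.06 m and height (world z) of the grasp point above 0.047 m and contact force between bare_foot and wedge above 1 N and angle between microscope's own z axis and vertical below 0.015 rad), for 0.1 s.
At the end, for the whole second after the job is handed in: The bare foot bears on the wedge with more than 1 N, the other front foot (the first to be jacked off by too much wedge) still bears on the bench with more than 0.5 N, the base is level within 0.012 rad, the microscope is within 20 mm of where it stood, and the wedge is at rest (all of step 1 and angle between microscope's own z axis and vertical below 0.012 rad and distance of microscope from where it was at the start of the episode below 0.02 m and linear speed of wedge below 0.01 m/s); the robot touches nothing.
It fails at once if the wedge is lifted off the bench (its middle more than 12 mm up) (height (world z) of wedge_mid above 0.016 m).
It fails at once if the microscope is shoved more than 20 mm (distance of microscope from where it was at the start of the episode above 0.02 m).
It fails at once if the microscope is tipped by more than its own rocking (angle between microscope's own z axis and vertical above 0.07 rad).
It fails at once if a bystander is moved more than 20 mm (distance of any of slide_mailer, petri_stack, specimen_jar, slide_box, beaker, wash_bottle, forceps from where it was at the start of the episode above 0.02 m).
It also fails if it takes over 61 s, if anything falls off the work surface, if the arm or the gripper's body presses on something with over 40 N, if the wrist force passes 120 N, or if a joint passes its speed limit or range.

## Working session

There is one attempt and no reset: what is moved stays moved. The work goes in short steps, Python scripts to look and compute and a tool call to move; the robot and the scene stay as the last step left them, time stands still between calls to the robot, and variables do not carry over. Pictures are saved under pics/ and viewed, about 8 in all and at most 12, crops included, and the job is handed in when it is done.

Besides the shell and the picture viewer there is one more tool, called after ">>>" as name(argument=value, ...) on one line, values as JSON. jog_arm: Moves the arm, as the interface text tells. Its arguments: {"type":"object","properties":{"translation":{"type":"array"},"turn":{"type":"array"},"grip":{"type":"number"},"grip_force":{"type":"number"}},"required":["translation","turn"]}

```bash
mkdir -p pics
cat > h.py <<'E'
import numpy as np, cv2
from workcell import manip
def ray(p,uv):
    K=p["mtx"];k=p["k1"]
    d=np.array([(uv[0]-K[0][2])/K[0][0],(uv[1]-K[1][2])/K[1][1]])
    s=d.copy()
    for _ in range(20): s=d/(1+k*(s@s))
    P=np.array(p["pose"]); return P[:3,3],P[:3,:3]@np.array([s[0],s[1],1])
def at(p,uv,z):
    o,d=ray(p,np.array(uv,float)); return o+d*(z-o[2])/d[2]
def proj(p,X):
    P=np.array(p["pose"]); c=P[:3,:3].T@(np.array(X)-P[:3,3]); s=c[:2]/c[2]
    s=s*(1+p["k1"]*(s@s)); K=p["mtx"]; return np.array([K[0][0]*s[0]+K[0][2],K[1][1]*s[1]+K[1][2]])
def save(p,n): cv2.imwrite("pics/"+n,cv2.cvtColor(p["frame"],cv2.COLOR_RGB2BGR))
E
python3 - <<'E'
from h import *
np.set_printoptions(precision=4,suppress=True)
print(manip.hold_point_z,manip.get_obs())
Z=dict(microscope=0,bare_foot=.005,corner_top=.044,foot_fr=0,wedge=0,wedge_mid=.004,slide_mailer=0,petri_stack=0,specimen_jar=0,slide_box=0,beaker=0,wash_bottle=0,forceps=0)
ims=[]
for c in("scene","side","wrist"):
    p=manip.camera(c);ims.append(p["frame"]);print(c,p["pose"][:3,3])
    for n,z in Z.items():
        for r in manip.pinpoint(p,n)[:4]: print(n,round(r["confidence"],2),np.round(r["at"]),at(p,r["at"],z)[:2])
    save(p,c+"0.png")
E
```

```text
0.0187 {'clock': 0.0, 'joint_pos': array([-0.0226,  0.3329, -0.0647,  1.4609,  0.0216,  1.3499, -0.0885]), 'joint_velocities': array([ 0.0014,  0.0005, -0.    ,  0.0004, -0.0009, -0.0021,  0.0013]), 'tau': array([  0.0005, -62.545 ,   0.0497, -39.161 ,   0.0164,   0.0098,
        -0.    ]), 'position': array([ 0.6246, -0.    ,  0.2305]), 'ee_rot': array([ 0.7071,  0.7071, -0.0005, -0.0005]), 'ft_force': array([-0.86  , -0.261 ,  0.2816]), 'torque': array([0.0118, 0.0134, 0.0527]), 'grip_width': 1.0005709442160842}
scene [ 1.087  -0.7101  0.9186]
corner_top 0.66 [265. 202.] [0.574  0.1197]
foot_fr 0.62 [322. 154.] [0.5837 0.5105]
wedge 0.83 [176. 254.] [ 0.4547 -0.1741]
wedge 0.57 [231. 232.] [ 0.5362 -0.0137]
wedge 0.53 [227. 202.] [0.4418 0.0921]
wedge_mid 0.75 [229. 224.] [0.5115 0.0063]
wedge_mid 0.74 [224. 203.] [0.441  0.0779]
wedge_mid 0.7 [258. 275.] [ 0.6962 -0.1086]
wedge_mid 0.57 [174. 253.] [ 0.4491 -0.1775]
slide_mailer 0.82 [264. 244.] [0.6472 0.0016]
petri_stack 0.98 [259. 274.] [ 0.6957 -0.1014]
specimen_jar 0.67 [137. 273.] [ 0.4101 -0.2879]
slide_box 0.52 [323. 156.]
[... 985 characters left out ...]
221.] [0.6447 0.011 ]
slide_box 0.91 [292. 132.] [ 0.5236 -0.4342]
beaker 0.43 [243. 145.] [ 0.7008 -0.3401]
wash_bottle 0.57 [244. 370.] [0.5957 0.4816]
forceps 0.49 [320. 320.] [0.4067 0.3228]
forceps 0.22 [294. 132.] [ 0.5161 -0.4386]
wrist [0.6255 0.0794 0.3738]
corner_top 0.89 [212.  82.] [0.5798 0.0831]
wedge 0.83 [94. 83.] [0.4383 0.0817]
wedge 0.72 [184. 164.] [ 0.534  -0.0124]
wedge 0.63 [134. 274.] [ 0.4528 -0.1713]
wedge_mid 0.93 [133. 276.] [ 0.4532 -0.1725]
wedge_mid 0.74 [181. 162.] [ 0.5318 -0.0091]
wedge_mid 0.62 [92. 83.] [0.439  0.0823]
slide_mailer 0.88 [272. 149.] [0.6434 0.006 ]
petri_stack 0.94 [314. 238.] [ 0.7016 -0.1163]
wash_bottle 0.21 [178. 161.] [ 0.5274 -0.0087]
```

Run:
```python
import cv2,numpy as np
a=cv2.imread("pics/wrist0.png");b=cv2.imread("pics/side0.png")
a=cv2.resize(a,(800,600),interpolation=cv2.INTER_CUBIC)
cv2.imwrite("pics/v1.png",a)
cv2.imwrite("pics/v2.png",cv2.resize(b[100:385,120:440],(674,600),interpolation=cv2.INTER_CUBIC))
```

```text
(no output)
```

View pics/v1.png

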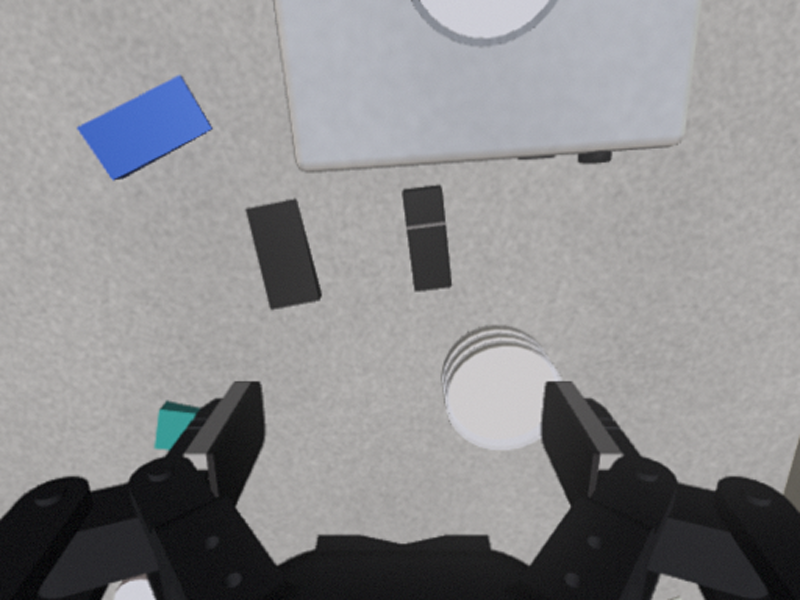

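View pics/v2.png

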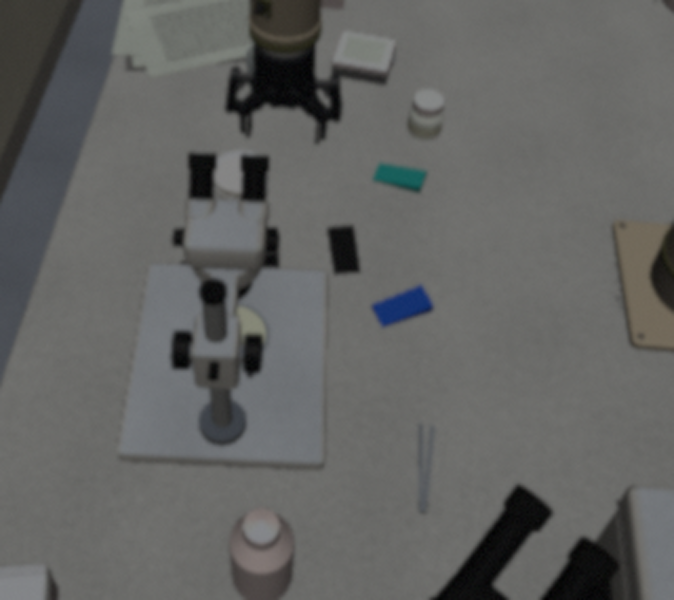

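Black candidates in the wrist picture: wedge (184,164), slide mailer (272,149, with a seam line). The look-alikes are blue at (94,83) and teal at (134,274). I choose the broad black seamless one at (184,164). Next I fit the wedge and base poses to the masks.

```bash
cat >> h.py <<'E'
from scipy.optimize import minimize
WV=np.array([[s*.04,y,z] for s,zt in((-1,.014),(1,.002)) for y in(-.02,.02) for z in(0,zt)])
BV=np.array([[x,y,z] for x in(-.15,.15) for y in(-.13,.13) for z in(.014,.044)])
def rend(p,V,q,sh=4):
    c,s=np.cos(q[2]),np.sin(q[2]); W=V@np.array([[c,s,0],[-s,c,0],[0,0,1]])+[q[0],q[1],0]
    uv=np.array([proj(p,w) for w in W]); m=np.zeros((384*sh,512*sh),np.uint8)
    h=cv2.convexHull(((uv+.5)*sh).astype(np.float32)); cv2.fillConvexPoly(m,np.round(h).astype(int).clip(-9000,9000),255)
    return cv2.resize(m,(512,384),interpolation=cv2.INTER_AREA)/255.
def fit(p,V,mask,q0,roi=None):
    roi=np.ones(mask.shape,bool) if roi is None else roi
    f=lambda q:np.abs(rend(p,V,q)-mask)[roi].sum()
    S=np.array([q0]+[np.array(q0)+d for d in np.diag([.01,.01,.08])])
    r=minimize(f,q0,method="Nelder-Mead",options=dict(initial_simplex=S,xatol=1e-5,fatol=.1,maxiter=300)); return r.x,r.fun,mask[roi].sum()
def wfit(p,q0,win):
    g=p["frame"].max(2); m=np.zeros(g.shape); l,t,r,b=win; m[t:b,l:r]=g[t:b,l:r]<85
    return fit(p,WV,m,q0)
E
python3 - <<'E'
from h import *
np.set_printoptions(precision=4,suppress=True)
p=manip.camera("wrist")
w=wfit(p,[.534,-.012,1.75],(150,120,215,205));print("wedge",w, np.degrees(w[0][2]))
m=manip.outline_of(p,"microscope")
print([ (r["confidence"],r["extent"]) for r in m])
mask=m[0]["mask"].astype(float)
roi=np.zeros(mask.shape,bool);roi[:112,150:480]=1
roi&=~((np.add.outer((np.arange(384)-0.)**2,(np.arange(512)-310.)**2))<60**2)
b=fit(p,BV,mask,[.667,.2,1.6],roi);print("base",b,np.degrees(b[0][2]))
for n,(q,X) in dict(corner=(b[0],[-.122,.102]),tip=(w[0],[.04,0])).items():
    c,s=np.cos(q[2]),np.sin(q[2]);print(n,q[0]+c*X[0]-s*X[1],q[1]+s*X[0]+c*X[1])
im=cv2.cvtColor(p["frame"],cv2.COLOR_RGB2BGR)
im=cv2.resize(im,None,fx=3,fy=3,interpolation=cv2.INTER_CUBIC)
for V,q,c in((WV,w[0],(0,255,0)),(BV,b[0],(0,0,255))):
    k=(cv2.resize(rend(p,V,q),None,fx=3,fy=3)>.5).astype(np.uint8)
    cv2.drawContours(im,cv2.findContours(k,0,1)[0],-1,c,1)
cv2.imwrite("pics/v3.png",im[0:600,420:1220])
E
```

```text
wedge (array([ 0.5319, -0.0099,  1.7612]), np.float64(108.5372549019608), np.float64(2178.0)) 100.9110329077847
[(0.62, [175.7, 0.2, 448.4, 109.4]), (0.4, [159.4, 125.7, 205.6, 197.9])]
base (array([0.6737, 0.2131, 1.64  ]), np.float64(1016.8313725490195), np.float64(21120.0)) 93.9661912509405
corner 0.5804015403126169 0.08434949097655806
tip 0.524334512506253 0.0294069200383169
```

View pics/v3.png

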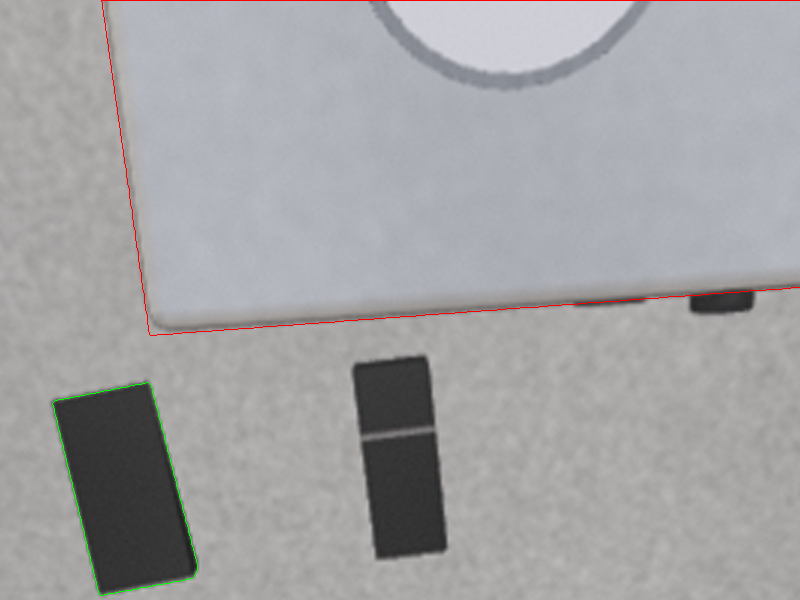

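The overlay fits well: wedge centre (0.532,-0.010), heading 101°, and base yaw 94°, putting the foot at (0.580,0.084). My plan is to slide the wedge sideways about +40 mm in x with shut fingers, turning it to a heading of about 85–90°. Then I push on the heel.

>>> jog_arm(translation=[[-20, -4, -20], [-40, -8, -40], [-60, -12, -60], [-80, -16, -80], [-100, -20, -100], [-120, -24, -120], [-135, -26, -140], [-135, -26, -150], [-135, -26, -150], [-135, -26, -150], [-135, -26, -150], [-135, -26, -150]], turn=[-7, -14, -21, -28, -35, -42, -49, -56, -63, -70, -77, -79], grip=0)

```text
clock: 3.2
position: [0.4901, -0.0259, 0.0814]
ee_rot: [0.996, 0.092, 0.0, 0.0]
ft_force: [0.8, 0.1, -0.9]
grip_width: -0.0
```

>>> jog_arm(translation=[[0, 0, -30], [0, 0, -60], [0, 0, -73], [0, 0, -75]], turn=[0, 0, 0, 0])

```text
clock: 3.53
position: [0.4881, -0.026, 0.0039]
ee_rot: [0.996, 0.092, -0.002, -0.0]
ft_force: [-0.1, 0.0, 0.1]
grip_width: 0.007
```

Run:
```python
from h import *
np.set_printoptions(precision=4,suppress=True)
o=manip.get_obs();print(o["clock"],o["position"],o["ee_rot"],o["ft_force"],o["joint_pos"])
p=manip.camera("wrist")
im=cv2.cvtColor(p["frame"],cv2.COLOR_RGB2BGR)
k=(rend(p,WV,[.5319,-.0099,1.7612])>.5).astype(np.uint8)
cv2.drawContours(im,cv2.findContours(k,0,1)[0],-1,(0,255,0),1)
cv2.imwrite("pics/v4.png",im)
```

```text
3.5333 [ 0.4881 -0.026   0.0039] [ 0.9957  0.0923 -0.0021 -0.    ] [-0.1154  0.0188  0.1403] [-0.1009  0.3035  0.0672  2.0342 -0.0275  0.8089 -1.4037]
```

View pics/v4.png

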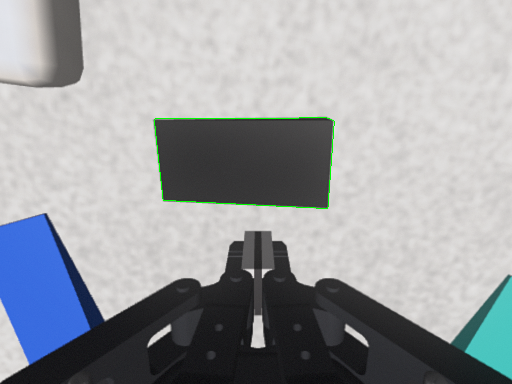

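>>> jog_arm(translation=[[6, 1, 0], [11, 2, 0], [15, 3, 0], [19, 4, 0], [23, 5, 0], [27, 6, 0], [32, 7, 0], [36, 8, 0], [41, 9, 0], [46, 10, 0], [50, 11, 0], [52, 11, 0]], turn=[0, 0, 0, -2, -4, -6, -8, -10, -12, -14, -16, -16])

```text
clock: 4.58
position: [0.5424, -0.0145, 0.0061]
ee_rot: [0.999, -0.048, -0.0, -0.0]
ft_force: [-0.5, 0.2, 1.0]
grip_width: -0.004
```

Run:
```python
from h import *
np.set_printoptions(precision=4,suppress=True)
o=manip.get_obs();print(o["clock"],o["position"],o["ee_rot"],o["ft_force"])
p=manip.camera("wrist")
print(wfit(p,[.572,-.01,1.483],(120,95,360,215)))
save(p,"w5.png")
```

```text
4.5833 [ 0.5424 -0.0145  0.0061] [ 0.9989 -0.0478 -0.0004 -0.0003] [-0.4676  0.1527  0.9578]
(array([ 0.5726, -0.0031,  1.7927]), np.float64(3001.250980392156), np.float64(10030.0))
```

View pics/w5.png

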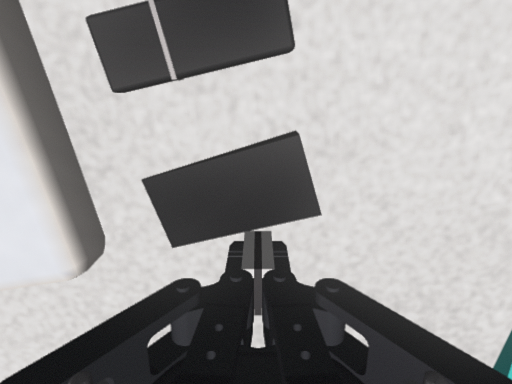

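Run:
```python
from h import *
np.set_printoptions(precision=4,suppress=True)
p=manip.camera("wrist")
g=p["frame"].max(2)<85; g[:95]=0;g[:,:110]=0;g[248:]=0
Y,X=np.mgrid[:384,:512]; f=(X>220)&(X<300)&(Y>229)
roi=~f; 
m=(g&roi).astype(float); m[(Y<131)]=0
print(fit(p,WV,m,[.571,-.004,1.79],roi))
```

```text
(array([ 0.5724, -0.0031,  1.7885]), np.float64(383.313725490196), np.float64(12552.0))
```

>>> jog_arm(translation=[[-8, 2, 0], [-14, 10, 0], [-15, 20, -2], [-15, 26, -4], [-10, 26, -4], [-6, 26, -4], [-4, 26, -4], [-2, 26, -4], [0, 26, -4], [2, 26, -4], [4, 26, -4], [6, 26, -4]], turn=[0, 0, 0, 0, 0, 0, 0, 0, 0, 0, 0, 0])

```text
clock: 5.68
position: [0.5481, 0.0111, 0.0018]
ee_rot: [0.999, -0.047, -0.001, -0.0]
ft_force: [-0.3, 0.1, 0.6]
grip_width: 0.0
```

>>> jog_arm(translation=[[-8, 0, 0], [-20, 0, 5], [-40, 0, 20], [-40, 0, 20]], turn=[0, 0, 0, 0])

```text
clock: 6.02
position: [0.5057, 0.0109, 0.023]
ee_rot: [0.999, -0.047, -0.001, -0.0]
ft_force: [1.1, 0.4, -0.1]
grip_width: 0.0
```

Run:
```python
from h import *
np.set_printoptions(precision=4,suppress=True)
o=manip.get_obs();print(o["clock"],o["position"],o["ft_force"])
p=manip.camera("wrist"); save(p,"w6.png")
g=(p["frame"].max(2)<85).astype(np.uint8)
n,l,s,c=cv2.connectedComponentsWithStats(g)
u=proj(p,[.574,-.002,.006]).astype(int);print(u,s[l[u[1],u[0]]])
m=(l==l[u[1],u[0]]).astype(float); q=fit(p,WV,m,[.575,-.003,1.5]);print(q,np.degrees(q[0][2]))
d=np.array([.580,.084])-q[0][:2];print("bearing",np.degrees(np.arctan2(d[1],d[0])),np.hypot(*d))
```

```text
6.0167 [0.5057 0.0109 0.023 ] [ 1.0843  0.3902 -0.1414]
[270 108] [  195    32   173   110 13943]
(array([ 0.581 , -0.0074,  1.6311]), np.float64(513.0666666666666), np.float64(13943.0)) 93.4578338316042
bearing 90.62261313698262 0.0913558071011636
```

>>> jog_arm(translation=[[0, -10, 30], [5, -30, 60], [20, -50, 77], [40, -70, 77], [60, -84, 77], [79, -84, 77], [79, -84, 77], [79, -84, 77], [79, -84, 77], [79, -84, 77], [79, -84, 77], [79, -84, 77]], turn=[7, 14, 21, 28, 35, 42, 49, 56, 63, 70, 77, 84], grip=14)

```text
clock: 7.07
position: [0.5862, -0.0731, 0.0991]
ee_rot: [0.772, 0.636, -0.0, -0.0]
ft_force: [0.7, -0.8, -0.1]
grip_width: 0.165
```

>>> jog_arm(translation=[[0, 0, -20], [0, 0, -50], [0, 0, -80], [0, 0, -95], [0, 0, -95]], turn=[7, 13, 13, 13, 13])

```text
clock: 7.48
position: [0.5859, -0.0732, 0.0021]
ee_rot: [0.695, 0.719, -0.001, -0.001]
ft_force: [-0.1, -1.0, 0.0]
grip_width: 0.164
```

```bash
cat > m.py <<'E'
from h import *
np.set_printoptions(precision=4,suppress=True)
import sys
o=manip.get_obs();print(o["clock"],o["position"],o["ee_rot"],o["ft_force"],o["grip_width"])
p=manip.camera("wrist"); save(p,sys.argv[1])
g=(p["frame"].max(2)<85).astype(np.uint8)
n,l,s,c=cv2.connectedComponentsWithStats(g)
q0=[float(x) for x in sys.argv[2:5]]
u=proj(p,[q0[0],q0[1],.006]).astype(int);print(u,s[l[u[1],u[0]]])
m=(l==l[u[1],u[0]]).astype(float); q=fit(p,WV,m,q0);print(q,np.degrees(q[0][2]))
E
python3 m.py w7.png .581 -.0074 1.63
```

```text
7.4833 [ 0.5859 -0.0732  0.0021] [ 0.6948  0.7192 -0.0009 -0.0007] [-0.075  -1.045   0.0141] 0.16436728809565407
[250 118] [  201    18    96   191 16941]
(array([ 0.5814, -0.0077,  1.6382]), np.float64(751.6862745098039), np.float64(16941.0)) 93.86209894382652
```

View pics/w7.png

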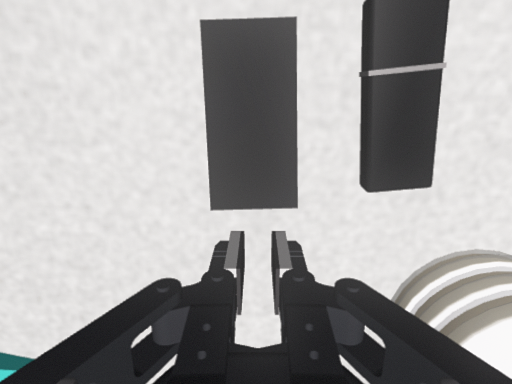

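>>> jog_arm(translation=[[0, 8, 2], [0, 14, 2], [0, 20, 2], [0, 26, 2], [0, 32, 2], [0, 38, 2], [0, 44, 2], [0, 50, 2], [0, 55, 2], [0, 60, 2], [0, 64, 2], [0, 67, 2]], turn=[0, 0, 0, 0, 0, 0, 0, 0, 0, 0, 0, 0])

```text
clock: 8.53
position: [0.586, -0.0055, 0.0049]
ee_rot: [0.695, 0.719, -0.001, -0.001]
ft_force: [0.4, -0.2, 0.7]
grip_width: 0.161
```

```bash
python3 m.py w8.png .581 .045 1.63
```

```text
8.5333 [ 0.586  -0.0055  0.0049] [ 0.6946  0.7194 -0.0008 -0.0006] [ 0.417  -0.1887  0.6833] 0.161163010672417
[249 151] [    0   135   512   249 52327]
(array([0.5836, 0.011 , 1.6184]), np.float64(44907.2431372549), np.float64(52327.0)) 92.7251448909362
```

View pics/w8.png

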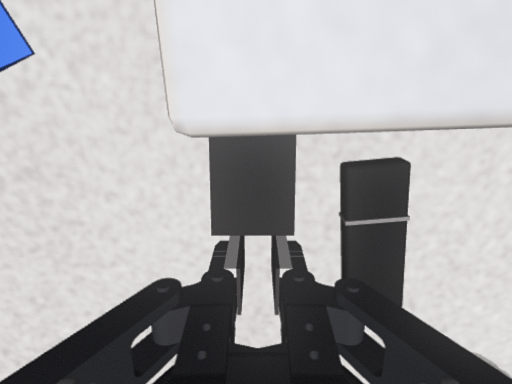

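```bash
cat > n.py <<'E'
from h import *
import sys
np.set_printoptions(precision=4,suppress=True)
o=manip.get_obs();print(o["clock"],o["position"],o["ft_force"])
p=manip.camera("wrist"); save(p,sys.argv[1]); g=p["frame"].max(2).astype(int)
# base: light blob; fit
L=cv2.GaussianBlur(p["frame"],(5,5),0).astype(int)
f=np.array([.580,.084]);b0=np.array([.6737,.2131,1.640])
def edges(q): return rend(p,BV,q)
m=manip.outline_of(p,"microscope")
for r in m[:2]: print(r["confidence"],r["extent"])
if m:
    roi=np.zeros((384,512),bool); roi[40:225,100:330]=1
    q=fit(p,BV,m[0]["mask"].astype(float),b0,roi);print("base",q)
    c,s=np.cos(q[0][2]),np.sin(q[0][2]); f2=q[0][:2]+[c*-.122-s*.102,s*-.122+c*.102];print("foot",f2)
d=(g<85)
for cx in(222,252,284):
    col=d[:,cx]; rows=np.where(col[100:246])[0]+100
    e=rows.max() if len(rows) else 0
    print(cx,"dark rows",rows.min(),e,at(p,(cx,e+.5),.014)[:2])
for r in(170,190,200,210):
    xs=np.where(d[r,190:325])[0]+190
    if len(xs): print(r,xs.min(),xs.max(),at(p,(xs.min()-.5,r),.011)[:2],at(p,(xs.max()+.5,r),.011)[:2])
E
python3 n.py w9.png
```

```text
8.5833 [ 0.5861 -0.005   0.0049] [0.1491 0.8732 1.3038]
0.67 [153.5, 0.0, 509.6, 139.4]
base (array([0.6917, 0.2143, 1.6263]), np.float64(2146.4666666666667), np.float64(16060.0))
foot [0.5966 0.0868]
222 dark rows 139 245 [0.5692 0.0002]
252 dark rows 138 234 [0.5836 0.0066]
284 dark rows 137 235 [0.599  0.0066]
170 210 294 [0.5631 0.0371] [0.6021 0.0385]
190 211 294 [0.5634 0.0274] [0.6028 0.0289]
200 211 293 [0.5634 0.0224] [0.6026 0.0239]
210 212 293 [0.5638 0.0174] [0.603  0.0188]
```

Run:
```python
from h import *
np.set_printoptions(precision=4,suppress=True)
p=manip.camera("wrist")
g=cv2.cvtColor(p["frame"],cv2.COLOR_RGB2GRAY).astype(float)
g=cv2.GaussianBlur(g,(3,3),0)
print(p["pose"][:3,3]); q=[.6737,.2131,1.640];c,s=np.cos(q[2]),np.sin(q[2])
W=lambda x,y,z:[q[0]+c*x-s*y,q[1]+s*x+c*y,z]
for z in(.014,.044):
  print(z,[proj(p,W(*t,z)) for t in((-.15,.13),(-.15,.08),(-.15,.03),(-.10,.13),(-.08,.13))])
for x in(320,350,400): print("col",x,g[118:142,x].round().astype(int))
for r in(60,90): print("row",r,g[r,148:176].round().astype(int))
for x in(240,270): print("col",x,g[126:144,x].round().astype(int))
```

```text
[0.5841 0.0735 0.1473]
0.014 [array([187.5204, 129.9862]), array([303.9591, 126.0643]), array([422.5751, 121.6204]), array([172.9978,  -4.4407]), array([165.6454, -70.4998])]
0.044 [array([168.074 , 142.0175]), array([316.6407, 137.0856]), array([469.2345, 131.4297]), array([144.9914, -34.4029]), array([ 132.3164, -127.334 ])]
col 320 [222 220 220 218 216 214 212 209 207 204 196 180 158 143 157 189 210 213
 213 213 213 214 214 215]
col 350 [220 218 215 213 211 209 207 204 201 195 180 159 146 162 193 213 216 214
 214 214 214 214 215 217]
col 400 [210 209 207 204 202 201 200 194 181 161 143 149 182 207 213 212 211 211
 211 211 213 216 218 220]
row 60 [214 214 214 213 212 210 209 208 208 209 211 212 203 185 187 209 223 225
 225 226 226 226 226 225 226 226 227 227]
row 90 [217 218 219 220 220 221 222 222 222 221 221 220 219 219 219 213 195 182
 195 217 225 225 225 225 226 226 226 227]
col 240 [210 208 205 203 200 189 169 145 119  94  79  75  74  74  73  73  73  72]
col 270 [211 209 206 202 192 172 147 120  96  80  76  76  75  75  75  75  74  74]
```

>>> jog_arm(translation=[[0, 2, 0], [0, 4, 0], [0, 6, 0], [0, 7, 0]], turn=[0, 0, 0, 0])

```text
clock: 9.07
position: [0.586, 0.0011, 0.0048]
ee_rot: [0.695, 0.719, -0.001, -0.001]
ft_force: [-0.4, -0.5, 0.3]
grip_width: 0.163
```

>>> jog_arm(translation=[[0, 1, 0], [0, 2, 0], [0, 3, 0]], turn=[0, 0, 0])

```text
clock: 9.32
position: [0.586, 0.0042, 0.0048]
ee_rot: [0.695, 0.719, -0.001, -0.001]
ft_force: [-0.3, -0.4, -0.3]
grip_width: 0.165
```

>>> jog_arm(translation=[[0, 1, 0], [0, 2, 0]], turn=[0, 0])

```text
clock: 9.48
position: [0.586, 0.0058, 0.0049]
ee_rot: [0.695, 0.719, -0.001, -0.0]
ft_force: [-0.3, -2.4, 0.1]
grip_width: 0.162
```

>>> jog_arm(translation=[[0, 1, 0], [0, 2, 0]], turn=[0, 0])

```text
clock: 9.65
position: [0.586, 0.0071, 0.0048]
ee_rot: [0.695, 0.719, -0.001, -0.0]
ft_force: [-0.2, -4.1, 0.7]
grip_width: 0.167
```

>>> jog_arm(translation=[[0, 1, 0], [0, 2, 0]], turn=[0, 0])

```text
clock: 9.82
position: [0.586, 0.0082, 0.0048]
ee_rot: [0.695, 0.719, -0.002, 0.0]
ft_force: [0.9, -5.4, -0.2]
grip_width: 0.164
```

>>> jog_arm(translation=[[0, 1, 0], [0, 2, 0], [0, 3, 0]], turn=[0, 0, 0])

```text
clock: 10.07
position: [0.5861, 0.0097, 0.0049]
ee_rot: [0.696, 0.718, -0.002, 0.001]
ft_force: [0.9, -8.5, -0.4]
grip_width: 0.163
```

```bash
python3 n.py w10.png | grep -v base
python3 - <<'E'
import cv2
a=cv2.imread("pics/w8.png",0);b=cv2.imread("pics/w10.png",0)
print(cv2.imread("pics/w10.png").shape)
for x in(320,350,400): print(x,a[120:150,x].argmin()+120,b[100:150,x].argmin()+100)
E
```

```text
10.0667 [0.5861 0.0097 0.0049] [ 0.9014 -8.4773 -0.3503]
0.91 [148.3, 0.3, 510.9, 177.0]
0.72 [208.3, 173.1, 299.4, 237.9]
foot [0.5854 0.0874]
222 dark rows 178 245 [0.5692 0.0149]
252 dark rows 177 235 [0.5836 0.0208]
284 dark rows 176 235 [0.599  0.0213]
190 211 294 [0.5636 0.0422] [0.6029 0.0435]
200 211 294 [0.5635 0.0372] [0.6032 0.0386]
210 211 293 [0.5634 0.0321] [0.6031 0.0334]
(384, 512, 3)
320 132 148
350 131 101
400 130 117
```

>>> jog_arm(translation=[[0, -4, 0], [0, -20, 0], [0, -40, 5], [-5, -40, 40], [-10, -40, 75], [-20, -40, 100], [-20, -40, 100], [-20, -40, 100], [-20, -40, 100], [-20, -40, 100], [-20, -40, 100], [-20, -40, 100]], turn=[0, 0, 0, 7, 14, 21, 28, 35, 42, 49, 56, 63], grip=14)

```text
clock: 11.17
position: [0.566, -0.0295, 0.1049]
ee_rot: [0.215, 0.977, -0.001, 0.002]
ft_force: [0.6, 0.0, 0.5]
grip_width: 0.167
```

>>> jog_arm(translation=[[0, 0, 0], [0, 20, 0], [-1, 40, 0], [-2, 60, 0], [-3, 80, 0], [-3, 98, 0], [-3, 98, -20], [-3, 98, -40], [-3, 98, -50], [-3, 98, -52]], turn=[7, 14, 21, 25, 25, 25, 25, 25, 25, 25], grip=0)

```text
clock: 12.0
position: [0.5616, 0.0687, 0.0509]
ee_rot: [-0.002, 1.0, -0.001, 0.0]
ft_force: [-1.6, 0.1, -0.4]
grip_width: -0.004
```

>>> jog_arm(translation=[[0, 0, -3], [0, 0, -5], [0, 0, -7], [0, 0, -8]], turn=[0, 0, 0, 0])

```text
clock: 12.33
position: [0.562, 0.0687, 0.0435]
ee_rot: [-0.002, 1.0, -0.0, 0.001]
ft_force: [-4.2, -0.7, 9.6]
grip_width: -0.0
```

>>> jog_arm(translation=[[0, 0, -1], [0, 0, -1], [0, 0, -1], [0, 0, -1]], turn=[0, 0, 0, 0])

```text
clock: 12.67
position: [0.562, 0.0687, 0.0435]
ee_rot: [-0.002, 1.0, -0.001, 0.001]
ft_force: [-4.8, -0.7, 7.8]
grip_width: 0.0
```

>>> jog_arm(translation=[[0, 0, 5], [0, 0, 30], [0, -10, 60], [0, -50, 60], [0, -90, 60], [0, -100, 60]], turn=[0, 0, 0, 0, 0, -7])

```text
clock: 13.17
position: [0.5624, -0.0389, 0.1048]
ee_rot: [0.06, 0.998, -0.002, 0.002]
ft_force: [-0.7, -1.4, 0.1]
grip_width: 0.001
```

>>> jog_arm(translation=[[0, 0, 20], [10, -10, 50], [20, -20, 80], [30, -20, 100], [40, -20, 100], [40, -20, 100], [40, -20, 100], [40, -20, 100], [40, -20, 100], [40, -20, 100], [40, -20, 100], [40, -20, 100]], turn=[-7, -14, -21, -28, -35, -42, -49, -56, -63, -70, -77, -84])

```text
clock: 14.17
position: [0.6026, -0.0588, 0.2056]
ee_rot: [0.715, 0.7, -0.002, 0.0]
ft_force: [0.9, -0.2, -0.5]
grip_width: -0.003
```

Run:
```python
from h import *
np.set_printoptions(precision=4,suppress=True)
o=manip.get_obs();print(o["clock"],o["position"],o["ft_force"])
p=manip.camera("wrist"); save(p,"w11.png")
im=cv2.cvtColor(p["frame"],cv2.COLOR_RGB2BGR)
for V,q,c in((WV,[.583,.061,1.61],(0,255,0)),(BV,[.6737,.2131,1.64],(0,0,255))):
    k=(rend(p,V,q)>.5).astype(np.uint8); cv2.drawContours(im,cv2.findContours(k,0,1)[0],-1,c,1)
cv2.imwrite("pics/v11.png",cv2.resize(im,(800,600),interpolation=cv2.INTER_CUBIC))
```

```text
14.1667 [ 0.6026 -0.0588  0.2056] [ 0.8587 -0.1604 -0.5384]
```

View pics/v11.png

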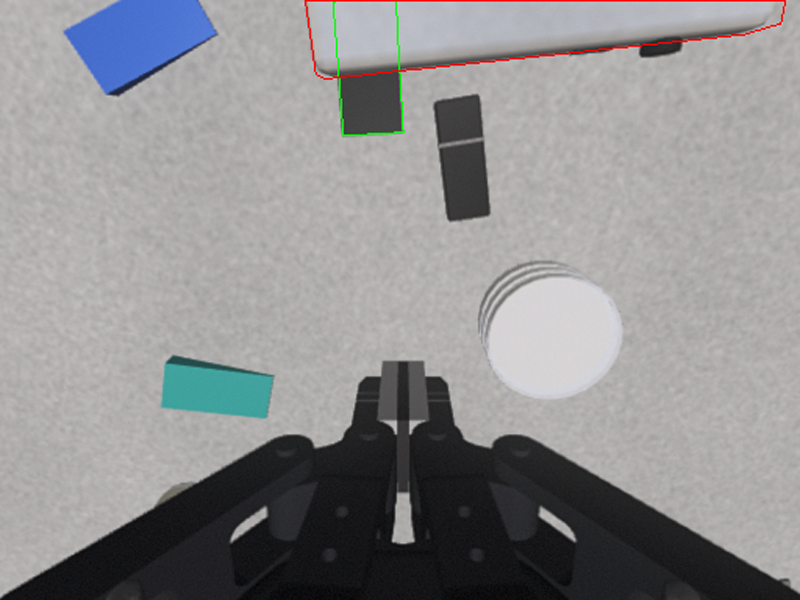

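The wedge is in place (heel edge at about (372,134)). The base is within about 1 mm of its starting outline, and the mailer, dishes and look-alikes show no sign of having moved. Handing in.

```bash
python3 -c "
from workcell import manip
print(manip.hand_in(), manip.get_obs()['clock'])"
```

```text
the job is handed in; nothing more can be done
the job is handed in; nothing more can be done
```

I pushed the black wedge thin end first under the bare foot, pressed on the corner to check for rocking, drew the arm clear and handed the job in. That was about 14 s into the 61 s limit; no verdict was reported.

- **Fit:** I slid the wedge sideways, straightened it, then pushed on its heel. It first resisted at a TCP y of about 0.005 m. I drove it about 5 mm further, which by my estimate puts the thin end about 26 mm past the stud's near edge. The final push force was 8.5 N. Both figures are inside the best range.
- **Press check:** I pressed on the base about 25 mm from the point above the foot. It took 8–10 N, and the fingertip height stayed at 43.5 mm throughout the hold. There was also about 4–5 N of sideways force.
- **Last picture:** The wedge is in place, the base lies on its starting outline to within about 1 mm, and the bystanders in view look undisturbed.
- **Not confirmed:** I could not measure the load on the other front foot or the tilt of the base directly. I judged both from the insertion depth and the push force.
- **Failed or disagreed:** The first sideways push moved the wedge but did not turn it, so I corrected with a second nudge. Two later network-mask fits of the base were unreliable, so I set them aside and used the picture edges instead.

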